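# Pack the painted puppet head and bolt the case

### The job

Pack the painted, orange-haired puppet head: take it from the blue tray, set it down inside the open wooden case and let go (do not drop it). Then push the sliding lid fully shut, and only once the lid is shut slide the bolt with the red-capped knob fully home through its keeper on the far rail. Leave the bare wooden head and the brush jar where they are.

Things in the scene. Friction and masses are not known exactly. Their poses are not given: they have to be found in the camera images.
- painted_head: Finished puppet head, pink with an orange cap of hair, loose, 110 g, stands upright on a flat neck (42 mm across). 85 mm tall, egg-shaped, round, straight-sided and 52 mm across from 36 to 62 mm above its underside (grip there). Origin: centre of the underside of the neck; z up; the nose points to -x.
- bare_head: Unpainted head of the same shape and size in pale bare wood, no hair, standing about 124 mm from the painted one in the tray. Either head may stand at either end. To be left alone. Origin as for the painted head.
- tray: Blue drying tray, fixed, outside 260 (its x) x 130 (its y) x 20 mm high, walls 6 mm, floor 6 mm thick. Origin: centre of the underside; z up.
- case: Wooden case, fixed, open-topped, felt inside. Origin: under the centre of the inside, at table height; z up. Inside: x -85 to 85, y -120 to 120 mm, floor 10 mm above the origin, 89 mm clear under the lid. Outside: x -100 to 115, y -132 to 132, rails 110 mm high. A plywood lid (top face 109 mm high) slides along y between the front (-x) and far (+x) rails, sticking out at +y when open.
- lid (a joint): Opening q of the sliding lid in m along case +y: 0 fully shut, 0.14 fully open. Starts 0.115 to 0.14; about 4 N of friction; stays where left. The mouth of the case then runs from case y = -0.120 to -0.119 + q. On the lid, at q = 0, the handle is at case x -15, y 60 mm and the bolt lies along case y = -50 mm.
- lid_handle (a point): Centre of the top of the lid's dark wooden handle, a batten 80 mm long (case x), 18 mm wide (case y), rising 32 mm above the lid's top face; this point is 141 mm above the table. Push its +y face towards case -y to shut the lid. It moves with the lid.
- bolt (a joint): How far the steel barrel bolt is shot, in m: 0 withdrawn, 0.045 fully home (stop). Starts 0 to 0.012; slides along case +x with about 2 N of friction; stays where left. It rides on the lid in two guides. If the lid is not shut it misses the keeper or strikes its side (4 mm play each side).
- bolt_knob (a point): Centre of the top of the bolt's upright knob, a 16 mm steel post with a red cap 22 mm wide and 12 mm high; this point is 162 mm above the table, the lid's top face 109. Push it from its -x side towards case +x. Withdrawn it is at case x -50 mm; the first guide (36 mm wide, top 135 mm high) begins at case x 8 mm. Behind the knob: 35 mm of bare lid, then the front rail level with it.
- keeper (a point): Centre of the hole of the steel keeper on the case's far rail (case x 100, y -50 mm, 122 mm above the table), outside 36 mm wide, top 137 mm above the table. With the lid shut it is in line with the bolt.
- brush_jar: Green glass jar, 72 mm wide, 85 mm high, with paint brushes rising to 160 mm. Loose, leave alone. Origin: centre of the underside.
Things that resemble listed ones, but are neither listed nor needed, are in the scene too. Leave any green look-alike of the painted_head alone.

How it is judged:
By the outcome, as a careful person would: the job done as asked, in the order asked, and still so for the second after the job is handed in, with the robot touching nothing.
It also fails if it takes over 48 s, if anything falls off the work surface, if the arm or the gripper's body presses on something with over 40 N, if the wrist force passes 120 N, or if a joint passes its speed limit or range.

### The arm

A 6-joint arm with a two-finger parallel gripper is mounted at the origin on the work surface. World frame = base frame: x ahead of the robot, y to its left, z up, the work surface at z = 0. Lengths are in m, angles in rad, forces in N, time in s.
With the tool pointing down it reaches from about 0.425 to 0.95 m from the base axis. Payload 3.5 kg.
Tool frame: the origin (TCP) lies between the finger pads; the fingertips stand 19 mm ahead of it and the grasp point (between the pads) is the TCP; z points along the fingers, y is the line along which they close (so a half turn about z gives the same grasp; the last joint's range is limited). The gripper opens to 85 mm and grips with 20 to 120 N. Pads are 22 mm wide; open, the fingers measure 114 mm over their backs; the gripper's body (76 mm by 85 mm) begins 54 mm behind the grasp point. The pads swing forward as they close: fully open they stand 13 mm farther back than shut.
Start: joints at [0.955, 0.286, 1.577, -0, 1.279, -0.15], TCP at [0.303, 0.603, 0.25] pointing down, gripper open.
Joint ranges: [-2.77, 2.77], [-0.9, 2.22], [0.21, 2.48], [-1.53, 4.67], [0.24, 2.81], [-2.84, 2.84]. Speed limits (rad/s): [2.79, 2.79, 3.14, 3.14, 3.14, 3.14].

### API

Orientations are given as a unit quaternion [x, y, z, w].
In Python, from plant import monitor, eyes, ctrl gives the robot as it stands.
- The arm moves only by the shell command python3 -m handwheel 'ROWS' [FORCE]. ROWS is JSON, a list of rows, each a list of 7 numbers: the shift along the tool's x, y, z in units of 40 cm (1.0 is 40 cm), then the turn, a rotation vector about the tool's x, y, z in units of pi rad (1.0 is pi rad), then the opening, from -1 (shut) to 1 (fully open). A call has 1 to 12 rows; each row is the pose to reach, as a shift and turn from the pose commanded when the call began, along the tool's axes at that moment, turning the shorter way round; what a row does not reach only later rows make up. A row lasts 1/8 s, in which the tool goes at most 62.5 mm and 10.7 degrees, less where a joint would pass 70% of its speed; a pose out of reach is approached as far as the arm can. A call with a number of a shift or a turn outside -1 to 1 is refused whole. A call with a gripper value outside its range is refused whole. The fingers move at their own pace and stop on an object; FORCE is the grip in N (left out, the last holds). Time passes only in rows, so rows that repeat a pose let the fingers close. It gives the time, the measured TCP pose, the force, the opening and the grip force at its end, in the units of the state.
- monitor.get_state(): the state, without advancing time (a new reading comes with each control period).
- eyes.read_camera(name): name is "side" or "top"; returns the picture (480x640x3 uint8, red, green, blue); there is no depth.
- eyes.camera_params(name): a dict with "K" (3x3 intrinsics, pixels), "R" (3x3) and "t" (3): a world point X has camera coordinates R X + t. Camera axes: x right, y down, z forward; pixel columns grow to the right and rows downward; lengths in m; the calibration is good to about 2 mm. A picture is of the moment at which its call begins. camera_params takes no time and is no camera call.
- ctrl.sign_off(): hands the job in; it is judged then, once.
The state is a dict: "time": time; "qpos": joint angles; "dq": joint speeds; "joint_efforts": joint torques, N m; "eef_pos": TCP position; "tcp_rot": TCP orientation; "contact_force": force on the tool from outside, world axes, zero at the start; "wrist_torque": the same for the moment, N m; "opening": opening from 0.0 (shut) to 1.0 (fully open); "finger_force": force on a finger pad.
Only numpy, scipy, OpenCV 4.12 (cv2) and the standard library are available. Lean on these libraries where they do the work, as an engineer would, in place of code of your own. Each camera call takes 0.05 s, during which the arm holds its last target. There are 200 camera calls.

## Working session

There is one attempt and no reset: what is moved stays moved. The work goes in short steps, Python scripts to look and compute and a shell command to move; the robot and the scene stay as the last step left them, time stands still between calls to the robot, and variables do not carry over. Pictures are saved under pics/ and viewed, at most 13 in all, crops included, and the job is handed in when it is done.

```bash
mkdir -p pics; ls; python3 - <<'E'
from plant import monitor, eyes, ctrl
import cv2
for n in("side","top"):
    cv2.imwrite(f"pics/{n}0.png",eyes.read_camera(n)[:,:,::-1]); p=eyes.camera_params(n); print(n,p)
s=monitor.get_state(); print(s)
E
```

```text
pics
side {'K': array([[554.21746568,   0.        , 313.72183028],
       [  0.        , 554.21746568, 243.62925208],
       [  0.        ,   0.        ,   1.        ]]), 'R': array([[ 0.63086795,  0.77587422,  0.00498333],
       [ 0.57687683, -0.46474755, -0.67173122],
       [-0.51886295,  0.42664846, -0.74077819]]), 't': array([-0.26527311, -0.3222118 ,  1.37021077])}
top {'K': array([[541.49520711,   0.        , 323.509599  ],
       [  0.        , 541.49520711, 242.53254293],
       [  0.        ,   0.        ,   1.        ]]), 'R': array([[-0.00355936, -0.99967983, -0.02505142],
       [-0.987808  ,  0.00741384, -0.15550046],
       [ 0.1556364 ,  0.02419251, -0.98751812]]), 't': array([-0.13078361,  0.58451733,  1.21873379])}
{'time': 0.1, 'qpos': array([ 9.55043943e-01,  2.87078947e-01,  1.57802371e+00,  3.20455468e-05,
        1.27862940e+00, -1.50018576e-01]), 'dq': array([ 0.00181615, -0.00244201, -0.00338321,  0.00162264,  0.00052291,
       -0.00105074]), 'joint_efforts': array([ 4.08306405e-04, -4.07297373e+01, -2.93697560e+01, -1.85473605e-04,
        3.39606930e-03,  2.01615313e-05]), 'eef_pos': array([0.30278159, 0.60265904, 0.24908795]), 'tcp_rot': array([ 2.30772365e-01,  9.73007179e-01, -9.86515857e-04, -4.13867680e-04]), 'contact_force': array([ 0.45417971, -0.84903638,  0.67423224]), 'wrist_torque': array([0.00464448, 0.04814   , 0.02817636]), 'finger_force': 0.0, 'opening': 1.0008538070030102}
```

View pics/top0.png

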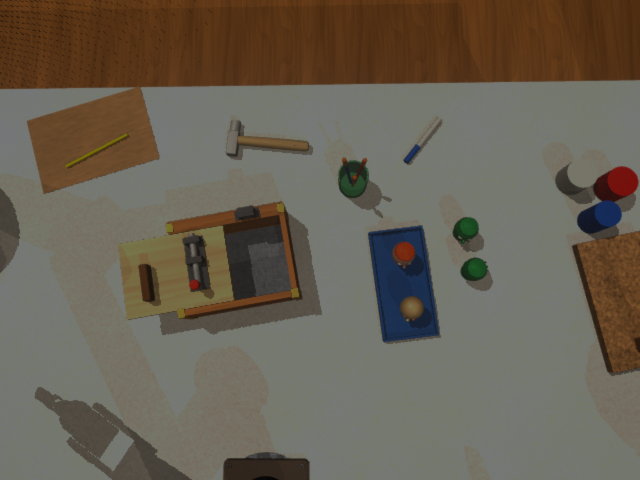

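View pics/side0.png

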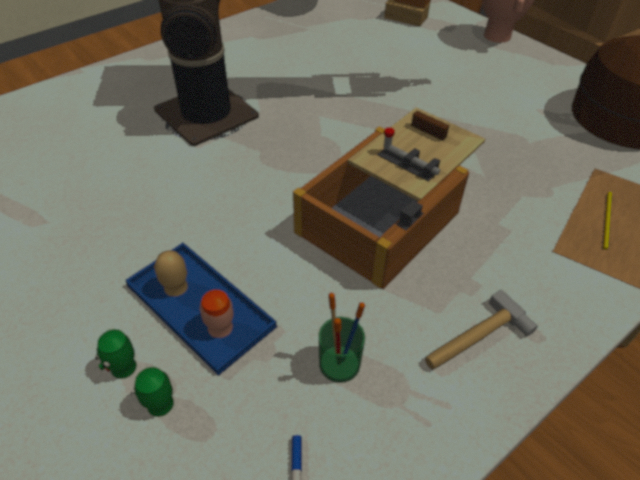

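Top view: painted head (orange cap) at (404,254) and the bare head at (412,308), both in the blue tray. Green look-alikes are at (466,229) and (474,269), and the jar is at (353,178). The case's open mouth is at about (260,260), with the red knob at (195,285) and the handle at (147,282).
Side view: painted head (217,314), bare head (171,272), green ones (117,350) and (154,388). Only the orange-capped pink one in the tray fits the description. I'll enlarge to confirm and get exact pixels.

```bash
python3 - <<'E'
import cv2,numpy as np
t=cv2.imread("pics/top0.png");s=cv2.imread("pics/side0.png")
def crop(im,x,y,w,h,k,step=20):
    c=cv2.resize(im[y:y+h,x:x+w],None,fx=k,fy=k,interpolation=cv2.INTER_CUBIC)
    c=np.clip(c*1.5,0,255).astype(np.uint8)
    for v in range(-(-x//step)*step,x+w,step):
        cv2.line(c,((v-x)*k,0),((v-x)*k,6),(255,255,255),1);cv2.putText(c,str(v),((v-x)*k+2,12),0,.35,(0,255,255),1)
    for v in range(-(-y//step)*step,y+h,step):
        cv2.line(c,(0,(v-y)*k),(6,(v-y)*k),(255,255,255),1);cv2.putText(c,str(v),(2,(v-y)*k),0,.35,(0,255,255),1)
    return c
a=np.vstack([crop(t,110,195,200,132,2*2)[:,:],])   # 800x528
cv2.imwrite("pics/c1.png",a)
b=np.hstack([crop(s,285,100,205,190,3)[:, :], ])     # 615x570
d=crop(s,120,235,170,145,3)
e=crop(t,360,215,90,135,3)
cv2.imwrite("pics/c2.png",b)
h=max(d.shape[0],e.shape[0]);m=np.zeros((h,d.shape[1]+e.shape[1],3),np.uint8);m[:d.shape[0],:d.shape[1]]=d;m[:e.shape[0],d.shape[1]:]=e
cv2.imwrite("pics/c3.png",m)
E
```

```text
(no output)
```

View pics/c1.png

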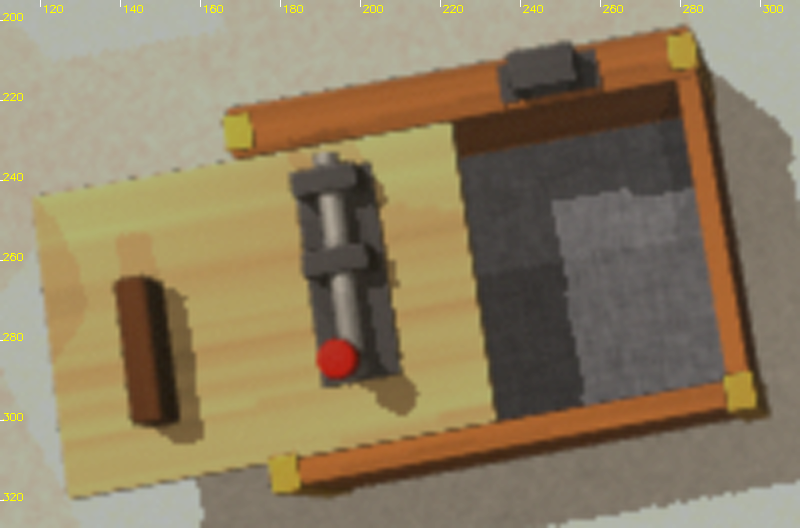

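View pics/c2.png

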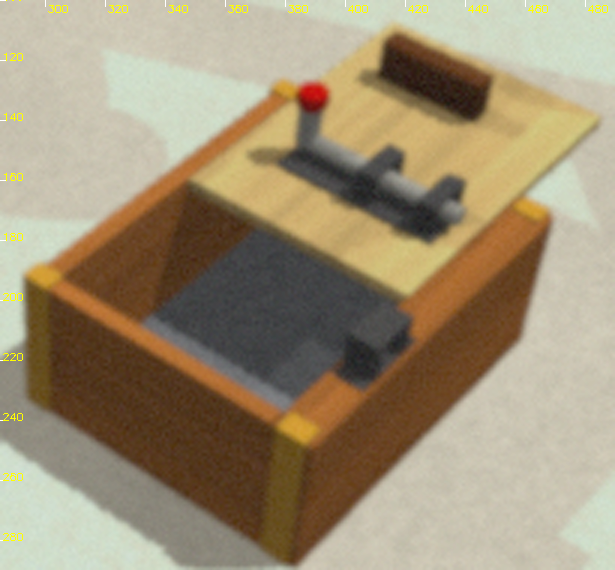

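View pics/c3.png

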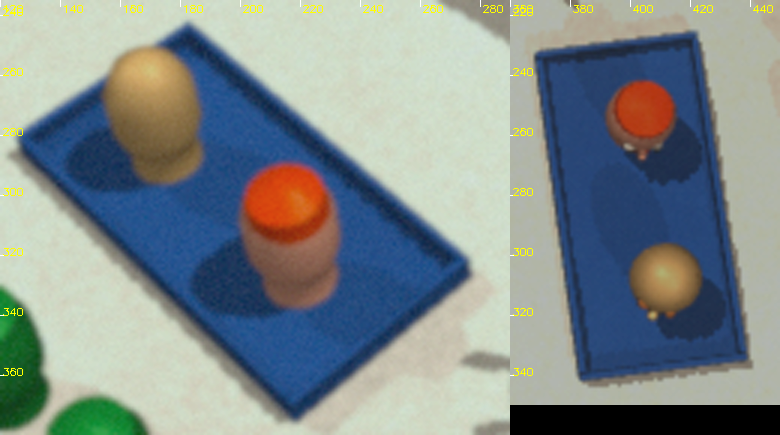

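The crop confirms it: the pink head with the orange cap is the painted head, top (404,252), side (216,310). The bare head and the green ones are clearly different. Next I'll fit the poses.

```bash
cat > h.py <<'E'
import cv2,numpy as np
from plant import monitor, eyes
from scipy.optimize import least_squares, minimize
from scipy.spatial.transform import Rotation as Ro
C={n:eyes.camera_params(n) for n in("side","top")}
def proj(n,X):
    p=C[n]; c=np.atleast_2d(X)@p["R"].T+p["t"]; u=c@p["K"].T; return u[:,:2]/u[:,2:]
def tri(ps,pt):
    r=least_squares(lambda X:np.r_[proj("side",X)[0]-ps,proj("top",X)[0]-pt],[.5,.1,.1]); return r.x,np.abs(r.fun).max()
zz=np.array([0,12,22,36,49,62,72,79,85])/1000; rr=np.array([21,20,20,26,26,26,22,15,2])/1000
a=np.linspace(0,2*np.pi,40)
def headmask(n,X):
    P=np.vstack([np.c_[X[0]+r*np.cos(a),X[1]+r*np.sin(a),0*a+X[2]+z] for z,r in zip(zz,rr)]).reshape(len(zz),40,3)
    m=np.zeros((480*4,640*4),np.uint8)
    q=[proj(n,s) for s in P]
    for i in range(len(q)-1): cv2.fillConvexPoly(m,cv2.convexHull((np.vstack(q[i:i+2])*4).astype(np.int32)),1)
    return cv2.resize(m.astype(np.float32),(640,480),interpolation=cv2.INTER_AREA)
def fithead(ims,X0,box):
    M={}
    for n in ims:
        im=ims[n].astype(float); m=((im[:,:,0]>im[:,:,2]*1.05)&(im[:,:,0]>im[:,:,1]*1.05)).astype(np.float32); k=np.zeros_like(m)
        u,v=proj(n,np.array(X0)+[0,0,.045])[0].astype(int); k[v-box:v+box,u-box:u+box]=1; M[n]=m*k
    f=lambda X:sum(np.abs(headmask(n,X)-M[n]).sum() for n in ims)
    r=minimize(f,X0,method="Nelder-Mead",options=dict(initial_simplex=np.array(X0)+np.vstack([np.zeros(3),np.eye(3)*.008]))); return r.x,r.fun,sum(m.sum() for m in M.values())
E
python3 - <<'E'
from h import *
np.set_printoptions(precision=4,suppress=True)
ims={n:cv2.imread(f"pics/{n}0.png")[:,:,::-1] for n in("side","top")}
for nm,ps,pt in(("painted",(215.5,300),(404,252)),("bare",(171,262),(412,308))):
    X,e=tri(ps,pt); X[2]=.006; print(nm,fithead(ims,X,30))
S=[(299.3,191.7),(384.3,243.3),(462.3,170.7),(380,130)];T=[(295,292.75),(280.25,207.75),(169.5,227.75),(181.25,313.25)]
W=[]
for s,t in zip(S,T): x,e=tri(s,t);W.append(x);print("cap",x,e)
W=np.array(W);L=np.array([[-92.5,-126],[100,-126],[100,126],[-92.5,126]])/1000
def tf(p,l): c,s=np.cos(p[2]),np.sin(p[2]); return p[:2]+l@np.array([[c,s],[-s,c]])
r=least_squares(lambda p:(tf(p,L)-W[:,:2]).ravel(),[.5,.1,0]);print("case",r.x,r.fun)
inv=lambda x:(x[:2]-r.x[:2])@np.array([[np.cos(r.x[2]),-np.sin(r.x[2])],[np.sin(r.x[2]),np.cos(r.x[2])]])
k,e=tri((389.3,132),(194.25,284.5));print("knob",k,e,inv(k))
# lid mouth edge corners, z~.109 (top view)
def bp(n,uv,z): return least_squares(lambda X:proj(n,[X[0],X[1],z])[0]-uv,[.5,.1]).x
for n,uv,z in(("top",(222.8,226),.109),("top",(233.7,300),.109),("top",(146,282.5),.141),("side",(429,120),.141)): b=bp(n,uv,z);print(uv,b,inv(b))
# tray corners top view z=.02
for uv in((369,232.5),(422,226.5),(438,336),(384.5,341)): print("tray",bp("top",uv,.02))
print("jar",tri((341,366),(353,186)))
E
```

```text
painted (array([ 0.5563, -0.316 ,  0.0076]), np.float64(284.5625), np.float32(1839.0))
bare (array([ 0.4312, -0.3311,  0.004 ]), np.float64(146.6875), np.float32(1607.0))
cap [ 0.4639 -0.0716  0.11  ] 0.6443071663250635
cap [ 0.6539 -0.038   0.1088] 0.43735951669413
cap [0.611  0.2105 0.1074] 0.5612926920180143
cap [0.4201 0.1756 0.1093] 0.2430689284918799
case [0.5335 0.0684 0.1749] [ 0.0004 -0.0001  0.0001 -0.0002 -0.0009 -0.0006  0.0004  0.0008]
knob [0.4792 0.1372 0.1559] 0.4474765408038479 [-0.0415  0.0772]
(222.8, 226) [0.6126 0.0891] [0.0814 0.0066]
(233.7, 300) [0.448 0.061] [-0.0855  0.0076]
(146, 282.5) [0.4846 0.2446] [-0.0175  0.182 ]
(429, 120) [0.4875 0.2441] [-0.0148  0.181 ]
tray [ 0.6109 -0.2418]
tray [ 0.6244 -0.3678]
tray [ 0.3678 -0.3963]
tray [ 0.3568 -0.2732]
jar (array([ 0.7356, -0.2015, -0.0077]), np.float64(1.824973370415762))
```

Poses check out: rail tops come out at about 0.109, head underside at about 6 mm, and the heads stand 126 mm apart. Case origin is (0.5335, 0.0684), yaw 0.175, lid q≈0.125, bolt ≈0.008. Next I'll work out the move to above the head.

```bash
cat >> h.py <<'E'
CP=np.array([.5335,.0684]);CY=.1749
def c2w(x,y): c,s=np.cos(CY),np.sin(CY); return CP+[c*x-s*y,s*x+c*y]
def down(az): # tool z down, tool y at azimuth az
    y=np.array([np.cos(az),np.sin(az),0]);z=np.array([0,0,-1.]);return Ro.from_matrix(np.c_[np.cross(y,z),y,z])
def move(P0,R0,P1,R1):
    return np.round(np.r_[R0.inv().apply(np.array(P1)-P0)/.4,(R0.inv()*R1).as_rotvec()/np.pi],4)
def now():
    s=monitor.get_state(); return s["eef_pos"],Ro.from_quat(s["tcp_rot"])
E
python3 - <<'E'
from h import *
p,R=now(); print(move([.3028,.6027,.25],R,[.556,-.316,.20],down(1.62)))
print(move([.3028,.6027,.25],R,[.430,.14,.25],down(1.36)))
E
```

```text
[-1.5971e+00 -1.7676e+00  1.2820e-01 -6.0000e-04 -3.0000e-04 -1.6390e-01]
[-8.036e-01 -8.907e-01  1.600e-03 -7.000e-04 -2.000e-04 -8.120e-02]
```

```bash
python3 -m handwheel '[[-0.8,-0.89,0,0,0,-0.08,1],[-0.8,-0.89,0,0,0,-0.08,1],[-0.8,-0.89,0,0,0,-0.08,1],[-0.8,-0.89,0,0,0,-0.08,1],[-0.8,-0.89,0,0,0,-0.08,1],[-0.8,-0.89,0,0,0,-0.08,1],[-0.8,-0.89,0,0,0,-0.08,1],[-0.8,-0.89,0,0,0,-0.08,1],[-0.8,-0.89,0,0,0,-0.08,1],[-0.8,-0.89,0,0,0,-0.08,1]]' 40; python3 -c "
from h import *
p,R=now();print(move(p,R,[.556,-.316,.20],down(1.62)))"
```

```text
time: 1.35
eef_pos: [0.4289, 0.1415, 0.25]
tcp_rot: [0.107, 0.994, 0.0, -0.0]
contact_force: [0.2, -0.4, 0.2]
opening: 0.999
finger_force: 0.0
[-5.5450e-01 -1.0495e+00  1.2430e-01  1.0000e-04 -2.0000e-04 -8.4100e-02]
```

```bash
python3 -m handwheel '[[-0.53,-1,0.1,0,0,-0.084,1],[-0.53,-1,0.1,0,0,-0.084,1],[-0.53,-1,0.1,0,0,-0.084,1],[-0.53,-1,0.1,0,0,-0.084,1],[-0.53,-1,0.1,0,0,-0.084,1],[-0.53,-1,0.1,0,0,-0.084,1],[-0.53,-1,0.1,0,0,-0.084,1],[-0.53,-1,0.1,0,0,-0.084,1],[-0.53,-1,0.1,0,0,-0.084,1],[-0.53,-1,0.1,0,0,-0.084,1]]'; python3 - <<'E'
from h import *
p,R=now();print(p,move(p,R,[.556,-.316,.057],down(1.62)))
ims={n:eyes.read_camera(n) for n in("side","top")}
a=np.hstack([ims["side"][180:400,80:330],ims["top"][160:380,330:530]])
cv2.imwrite("pics/d1.png",cv2.convertScaleAbs(cv2.resize(a[:,:,::-1],None,fx=1.7,fy=1.7),alpha=1.4))
E
```

```text
time: 2.6
eef_pos: [0.5515, -0.2928, 0.2099]
tcp_rot: [-0.026, 1.0, 0.001, -0.0]
contact_force: [-1.1, 1.2, -0.2]
opening: 1.002
finger_force: 0.0
[ 0.55148381 -0.29275048  0.20992857] [-8.600e-03 -5.910e-02  3.822e-01  4.000e-04 -2.000e-04  7.000e-04]
```

View pics/d1.png

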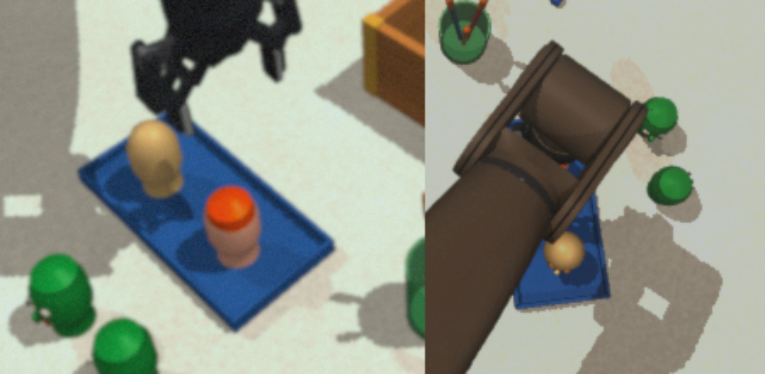

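The gripper is above the tray and in line with y. The painted head is at crop (232,225) and untouched. Descending.

```bash
python3 -m handwheel '[[-0.01,-0.06,0.05,0,0,0,1],[-0.01,-0.06,0.05,0,0,0,1],[-0.01,-0.06,0.14,0,0,0,1],[-0.01,-0.06,0.22,0,0,0,1],[-0.01,-0.06,0.29,0,0,0,1],[-0.01,-0.06,0.34,0,0,0,1],[-0.01,-0.06,0.37,0,0,0,1],[-0.01,-0.06,0.38,0,0,0,1],[-0.01,-0.06,0.38,0,0,0,1]]'
```

```text
time: 3.82
eef_pos: [0.5568, -0.3187, 0.059]
tcp_rot: [-0.025, 1.0, -0.0, 0.0]
contact_force: [-0.0, 0.7, 0.4]
opening: 1.0
finger_force: 0.0
```

```bash
python3 -m handwheel '[[0,0,0,0,0,0,0.4],[0,0,0,0,0,0,0.1],[0,0,0,0,0,0,-0.2],[0,0,0,0,0,0,-0.2],[0,0,0,0,0,0,-0.2],[0,0,0,0,0,0,-0.2],[0,0,0,0,0,0,-0.2]]' 40
```

```text
time: 4.7
eef_pos: [0.557, -0.3189, 0.0595]
tcp_rot: [-0.025, 1.0, -0.001, 0.001]
contact_force: [-0.1, 1.1, 5.9]
opening: 0.593
finger_force: 42.2
```

```bash
python3 -m handwheel '[[0,0,-0.02,0,0,0,-0.2],[0,0,-0.08,0,0,0,-0.2],[0,0,-0.18,0,0,0,-0.2],[0,0,-0.3,0,0,0,-0.2],[0,0,-0.42,0,0,0,-0.2],[0,0,-0.5,0,0,0,-0.2],[0,0,-0.52,0,0,0,-0.2],[0,0,-0.52,0,0,0,-0.2]]'; python3 -c "
from h import *
p,R=now();g=c2w(0,-.058);print(g,move(p,R,[*g,.2655],down(CY)))"
```

```text
time: 5.7
eef_pos: [0.5559, -0.3182, 0.2652]
tcp_rot: [-0.025, 1.0, 0.0, -0.001]
contact_force: [0.3, -0.3, -1.6]
opening: 0.593
finger_force: 41.8
[0.54359256 0.01128485] [-9.800e-03  8.242e-01  1.000e-04 -0.000e+00 -5.000e-04  4.600e-01]
```

```bash
python3 -m handwheel '[[0,0.06,0,0,0,0.03,-0.2],[0,0.16,0,0,0,0.08,-0.2],[0,0.27,0,0,0,0.13,-0.2],[0,0.38,0,0,0,0.18,-0.2],[0,0.49,0,0,0,0.23,-0.2],[0,0.6,0,0,0,0.28,-0.2],[0,0.7,0,0,0,0.33,-0.2],[0,0.78,0,0,0,0.38,-0.2],[-0.01,0.82,0,0,0,0.43,-0.2],[-0.01,0.824,0,0,0,0.46,-0.2],[-0.01,0.824,0,0,0,0.46,-0.2],[-0.01,0.824,0,0,0,0.46,-0.2]]'; python3 -c "
from h import *
p,R=now();g=c2w(0,-.058);print(g,move(p,R,[*g,.064],down(CY)))
ims={n:eyes.read_camera(n) for n in('side','top')}
cv2.imwrite('pics/e1.png',cv2.convertScaleAbs(cv2.resize(ims['side'][40:330,220:520,::-1],None,fx=2,fy=2),alpha=1.4))"
```

```text
time: 7.2
eef_pos: [0.5434, 0.0109, 0.2647]
tcp_rot: [0.642, 0.767, -0.001, -0.001]
contact_force: [0.8, -0.5, -0.9]
opening: 0.598
finger_force: 41.8
[0.54359256 0.01128485] [ 6.000e-04  1.900e-03  5.018e-01 -8.000e-04 -3.000e-04  4.000e-04]
```

View pics/e1.png

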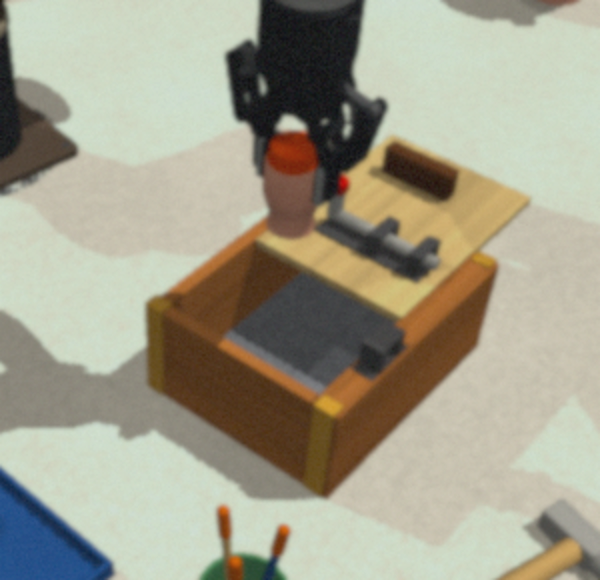

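The head hangs upright from the gripper (crop (292,185)) over the mouth, with clear space around it. Lowering, slowly at the end.

```bash
python3 -m handwheel '[[0,0,0.05,0,0,0,-0.2],[0,0,0.14,0,0,0,-0.2],[0,0,0.24,0,0,0,-0.2],[0,0,0.33,0,0,0,-0.2],[0,0,0.4,0,0,0,-0.2],[0,0,0.45,0,0,0,-0.2],[0,0,0.475,0,0,0,-0.2],[0,0,0.485,0,0,0,-0.2],[0,0,0.49,0,0,0,-0.2],[0,0,0.494,0,0,0,-0.2],[0,0,0.494,0,0,0,-0.2]]'
```

```text
time: 8.68
eef_pos: [0.5444, 0.0109, 0.0692]
tcp_rot: [0.643, 0.766, 0.0, 0.0]
contact_force: [-0.5, 0.4, -0.9]
opening: 0.592
finger_force: 41.8
```

```bash
python3 -m handwheel '[[0,0,0.002,0,0,0,-0.2],[0,0,0.004,0,0,0,-0.2],[0,0,0.006,0,0,0,-0.2],[0,0,0.006,0,0,0,-0.2]]'
```

```text
time: 9.18
eef_pos: [0.544, 0.011, 0.0662]
tcp_rot: [0.643, 0.766, -0.0, -0.0]
contact_force: [0.3, -0.1, -1.1]
opening: 0.598
finger_force: 41.8
```

```bash
python3 -m handwheel '[[0,0,0.002,0,0,0,-0.2],[0,0,0.004,0,0,0,-0.2],[0,0,0.004,0,0,0,-0.2]]'; python3 -m handwheel '[[0,0,0.003,0,0,0,-0.2],[0,0,0.003,0,0,0,-0.2]]'; python3 -m handwheel '[[0,0,0.003,0,0,0,-0.2],[0,0,0.003,0,0,0,-0.2]]'
```

```text
time: 9.55
eef_pos: [0.544, 0.011, 0.0646]
tcp_rot: [0.643, 0.766, -0.0, -0.0]
contact_force: [-1.3, 0.0, -0.9]
opening: 0.594
finger_force: 41.8
time: 9.8
eef_pos: [0.5442, 0.011, 0.0636]
tcp_rot: [0.643, 0.766, 0.0, 0.0]
contact_force: [-0.2, 0.1, -0.9]
opening: 0.594
finger_force: 41.9
time: 10.05
eef_pos: [0.5443, 0.011, 0.0635]
tcp_rot: [0.643, 0.766, -0.0, -0.0]
contact_force: [-3.1, 0.7, 6.6]
opening: 0.592
finger_force: 42.5
```

Contact came at z=0.0635, as predicted. Releasing part-way and going up.

```bash
python3 -m handwheel '[[0,0,0,0,0,0,0.3],[0,0,0,0,0,0,0.5],[0,0,0,0,0,0,0.65],[0,0,0,0,0,0,0.65],[0,0,-0.05,0,0,0,0.65],[0,0,-0.14,0,0,0,0.65],[0,0,-0.26,0,0,0,0.65],[0,0,-0.4,0,0,0,0.65],[0,0,-0.48,0,0,0,0.4],[0,0,-0.48,0,0,0,0]]'; python3 - <<'E'
from h import *
p,R=now()
# handle at case (-.015,.06+q); push with closed fingers, tool y along case x
for g in((-.015,.24),):print(move(p,R,[*c2w(*g),p[2]],down(CY)))
ims={n:eyes.read_camera(n) for n in("side","top")}
cv2.imwrite("pics/f1.png",cv2.convertScaleAbs(cv2.resize(ims["side"][40:330,220:520,::-1],None,fx=2,fy=2),alpha=1.4))
E
```

```text
time: 11.3
eef_pos: [0.5458, 0.0107, 0.2581]
tcp_rot: [0.643, 0.766, 0.002, 0.003]
contact_force: [-0.2, -0.4, -1.1]
opening: 0.51
finger_force: 0.0
[ 7.474e-01 -4.240e-02 -2.200e-03  2.300e-03  8.000e-04  1.000e-04]
```

View pics/f1.png

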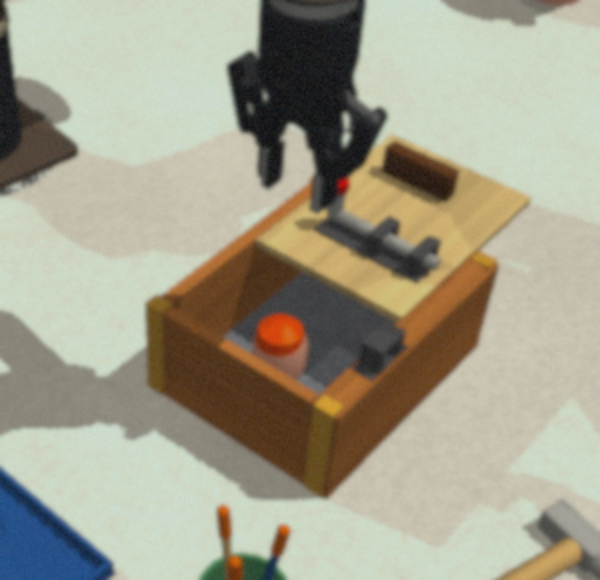

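The head stands upright on the felt (crop (281,335)), released. Next: fingers shut, go beyond the handle, and lower.

```bash
python3 -m handwheel '[[0.1,-0.01,0,0,0,0,-1],[0.22,-0.02,0,0,0,0,-1],[0.35,-0.03,0,0,0,0,-1],[0.49,-0.04,0,0,0,0,-1],[0.62,-0.04,0,0,0,0,-1],[0.72,-0.04,0,0,0,0,-1],[0.75,-0.04,0,0,0,0,-1],[0.75,-0.04,0.1,0,0,0,-1],[0.75,-0.04,0.2,0,0,0,-1],[0.75,-0.04,0.28,0,0,0,-1],[0.75,-0.04,0.3,0,0,0,-1],[0.75,-0.04,0.3,0,0,0,-1]]'; python3 - <<'E'
from h import *
p,R=now(); c,s=np.cos(CY),np.sin(CY); d=p[:2]-CP; print("case",c*d[0]+s*d[1],-s*d[0]+c*d[1])
ims={n:eyes.read_camera(n) for n in("side","top")}
cv2.imwrite("pics/g1.png",cv2.convertScaleAbs(cv2.resize(ims["side"][20:300,260:540,::-1],None,fx=2,fy=2),alpha=1.4))
E
```

```text
time: 12.9
eef_pos: [0.4759, 0.303, 0.1337]
tcp_rot: [0.643, 0.766, -0.001, -0.0]
contact_force: [0.0, -0.7, 0.7]
opening: -0.002
finger_force: 0.0
case -0.015898814875740075 0.2410047107631231
```

View pics/g1.png

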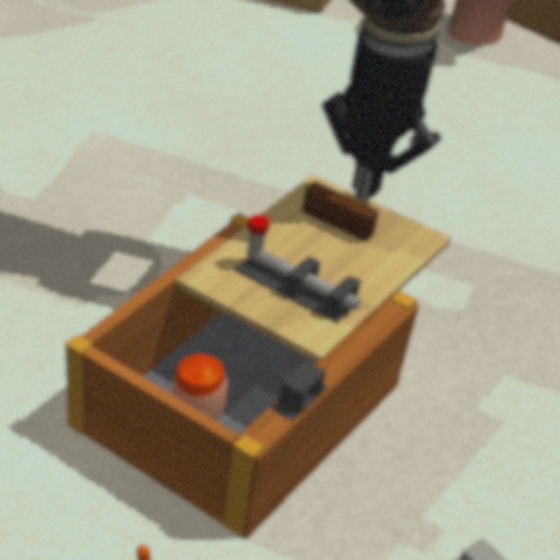

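The closed fingers are behind the handle (crop (365,185)), just above the lid. Pushing.

```bash
python3 -m handwheel '[[-0.03,0,0,0,0,0,-1],[-0.06,0,0,0,0,0,-1],[-0.09,0,0,0,0,0,-1],[-0.12,0,0,0,0,0,-1],[-0.15,0,0,0,0,0,-1],[-0.19,0,0,0,0,0,-1],[-0.23,0,0,0,0,0,-1],[-0.27,0,0,0,0,0,-1],[-0.31,0,0,0,0,0,-1],[-0.34,0,0,0,0,0,-1],[-0.355,0,0,0,0,0,-1],[-0.36,0,0,0,0,0,-1]]'; python3 -m handwheel '[[-0.01,0,0,0,0,0,-1],[-0.02,0,0,0,0,0,-1],[-0.025,0,0,0,0,0,-1]]';python3 -m handwheel '[[-0.005,0,0,0,0,0,-1],[-0.01,0,0,0,0,0,-1]]'; python3 - <<'E'
from h import *
p,R=now(); c,s=np.cos(CY),np.sin(CY); d=p[:2]-CP; print("case",c*d[0]+s*d[1],-s*d[0]+c*d[1])
E
```

```text
time: 14.5
eef_pos: [0.5014, 0.1616, 0.1348]
tcp_rot: [0.643, 0.766, 0.0, 0.0]
contact_force: [-0.9, 4.5, 3.0]
opening: 0.0
finger_force: 2.1
time: 14.88
eef_pos: [0.5031, 0.1518, 0.1344]
tcp_rot: [0.643, 0.766, 0.0, 0.0]
contact_force: [-0.3, 4.6, 4.2]
opening: 0.0
finger_force: 2.1
time: 15.12
eef_pos: [0.5038, 0.1479, 0.1344]
tcp_rot: [0.643, 0.766, 0.0, 0.0]
contact_force: [0.4, 3.9, 3.6]
opening: 0.002
finger_force: 2.1
case -0.015431045258919305 0.08350811504282213
```

```bash
for i in 1 2 3; do python3 -m handwheel '[[-0.005,0,0,0,0,0,-1],[-0.005,0,0,0,0,0,-1]]' | grep -E "eef|contact"; done; python3 - <<'E'
from h import *
p,R=now(); c,s=np.cos(CY),np.sin(CY); d=p[:2]-CP; print("case",c*d[0]+s*d[1],-s*d[0]+c*d[1])
E
```

```text
eef_pos: [0.504, 0.1457, 0.1342]
contact_force: [0.2, 2.6, 1.1]
eef_pos: [0.5042, 0.1446, 0.1342]
contact_force: [1.0, 5.8, 1.9]
eef_pos: [0.5042, 0.1445, 0.1342]
contact_force: [-0.0, 12.5, 2.6]
case -0.015637830257979768 0.08007696345985646
```

The lid has stopped, with force rising at TCP case y=0.080 (expected for q=0). One firm push, then back off and verify.

```bash
python3 -m handwheel '[[-0.005,0,0,0,0,0,-1],[-0.008,0,0,0,0,0,-1]]' | grep -E "eef|contact"; python3 -m handwheel '[[0.02,0,0,0,0,0,-1],[0.04,0,0,0,0,0,-1],[0.04,0,-0.1,0,0,0,-1],[0.04,0,-0.22,0,0,0,-1],[0.04,0,-0.3,0,0,0,-1],[0.04,0,-0.3,0,0,0,-1]]'; python3 - <<'E'
from h import *
p,R=now(); g=c2w(-.095,-.05); print(move(p,R,[*g,p[2]],down(CY+np.pi/2)),move(p,R,[*g,.141],down(CY+np.pi/2)))
ims={n:eyes.read_camera(n) for n in("side","top")}
cv2.imwrite("pics/h1.png",cv2.convertScaleAbs(cv2.resize(ims["side"][90:290,280:480,::-1],None,fx=3,fy=3,interpolation=cv2.INTER_CUBIC),alpha=1.4))
E
```

```text
eef_pos: [0.5042, 0.1444, 0.1343]
contact_force: [-2.2, 25.9, 3.8]
time: 16.88
eef_pos: [0.5039, 0.1542, 0.2573]
tcp_rot: [0.643, 0.766, 0.002, 0.002]
contact_force: [-0.2, -0.2, -1.0]
opening: -0.0
finger_force: 0.0
[-3.492e-01 -2.018e-01 -5.000e-04  1.000e-03  1.900e-03 -5.001e-01] [-0.3487 -0.2034  0.2902  0.001   0.0019 -0.5001]
```

View pics/h1.png

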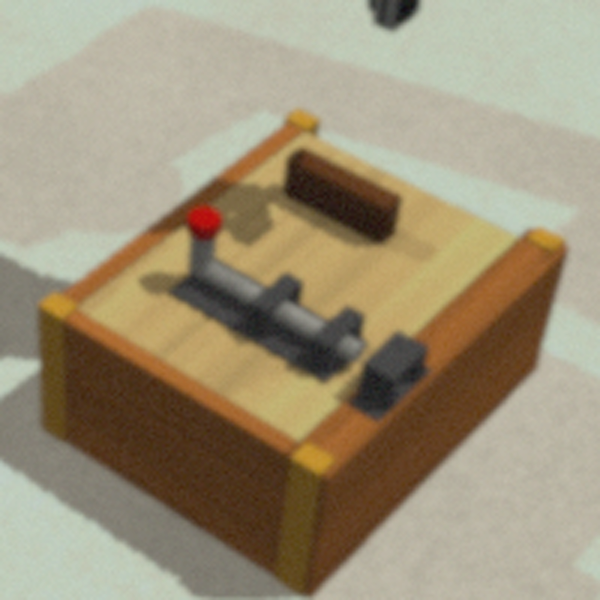

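The lid is shut and the bolt lines up with the keeper (crop knob (205,220), bolt tip (350,345), keeper (390,370)). Moving behind the knob with the gripper turned 90°.

```bash
python3 -m handwheel '[[-0.05,-0.03,0,0,0,-0.05,-1],[-0.12,-0.07,0,0,0,-0.1,-1],[-0.19,-0.11,0,0,0,-0.15,-1],[-0.25,-0.15,0,0,0,-0.2,-1],[-0.3,-0.18,0,0,0,-0.25,-1],[-0.34,-0.2,0,0,0,-0.3,-1],[-0.35,-0.2,0,0,0,-0.35,-1],[-0.35,-0.2,0,0,0,-0.4,-1],[-0.35,-0.2,0,0,0,-0.45,-1],[-0.35,-0.2,0,0,0,-0.5,-1],[-0.35,-0.2,0,0,0,-0.5,-1],[-0.35,-0.2,0,0,0,-0.5,-1]]'; python3 - <<'E'
from h import *
p,R=now(); g=c2w(-.095,-.05); print(move(p,R,[*g,.142],down(CY+np.pi/2)))
k=least_squares(lambda X:proj("side",[X[0],X[1],.156])[0]-[348.3,163.3],[.5,.1]).x; c,s=np.cos(CY),np.sin(CY); d=k-CP; print("knob case",c*d[0]+s*d[1],-s*d[0]+c*d[1])
E
```

```text
time: 18.48
eef_pos: [0.4474, 0.0029, 0.253]
tcp_rot: [-0.086, 0.996, 0.0, -0.001]
contact_force: [-0.5, -1.2, 0.7]
opening: -0.001
finger_force: 0.0
[-3.700e-03 -1.400e-03  2.775e-01  2.000e-04 -8.000e-04 -7.000e-04]
knob case -0.04199769630602888 -0.04724839121479362
```

```bash
python3 -m handwheel '[[0,0,0.05,0,0,0,-1],[0,0,0.12,0,0,0,-1],[0,0,0.2,0,0,0,-1],[0,0,0.26,0,0,0,-1],[0,0,0.278,0,0,0,-1],[0,0,0.278,0,0,0,-1]]' | grep -E "time|eef|contact"; python3 -m handwheel '[[-0.03,0,0,0,0,0,-1],[-0.06,0,0,0,0,0,-1],[-0.08,0,0,0,0,0,-1],[-0.095,0,0,0,0,0,-1],[-0.11,0,0,0,0,0,-1],[-0.125,0,0,0,0,0,-1],[-0.14,0,0,0,0,0,-1],[-0.15,0,0,0,0,0,-1],[-0.15,0,0,0,0,0,-1]]'| grep -E "time|eef|contact"; python3 - <<'E'
from h import *
p,R=now(); c,s=np.cos(CY),np.sin(CY); d=p[:2]-CP; print("case",c*d[0]+s*d[1],-s*d[0]+c*d[1])
E
```

```text
time: 19.23
eef_pos: [0.4479, 0.0029, 0.143]
contact_force: [-0.9, -1.0, 0.5]
time: 20.35
eef_pos: [0.5076, 0.0135, 0.143]
contact_force: [0.2, -0.1, 0.1]
case -0.03510649624661966 -0.049545417738804665
```

```bash
for i in 1 2 3 4; do python3 -m handwheel '[[-0.005,0,0,0,0,0,-1],[-0.005,0,0,0,0,0,-1]]' | grep -E "eef|contact"; done; python3 - <<'E'
from h import *
p,R=now(); c,s=np.cos(CY),np.sin(CY); d=p[:2]-CP; print("case",c*d[0]+s*d[1],-s*d[0]+c*d[1])
ims={n:eyes.read_camera(n) for n in("side","top")}
cv2.imwrite("pics/i1.png",cv2.convertScaleAbs(cv2.resize(ims["side"][90:290,280:480,::-1],None,fx=3,fy=3,interpolation=cv2.INTER_CUBIC),alpha=1.4))
E
```

```text
eef_pos: [0.5089, 0.0138, 0.143]
contact_force: [-0.4, -0.7, 0.1]
eef_pos: [0.511, 0.0141, 0.143]
contact_force: [-1.9, -0.3, 0.5]
eef_pos: [0.513, 0.0145, 0.143]
contact_force: [-1.4, 0.7, -0.6]
eef_pos: [0.5151, 0.0148, 0.143]
contact_force: [-0.5, 0.9, -0.2]
case -0.027490330504845152 -0.0495443985556393
```

View pics/i1.png

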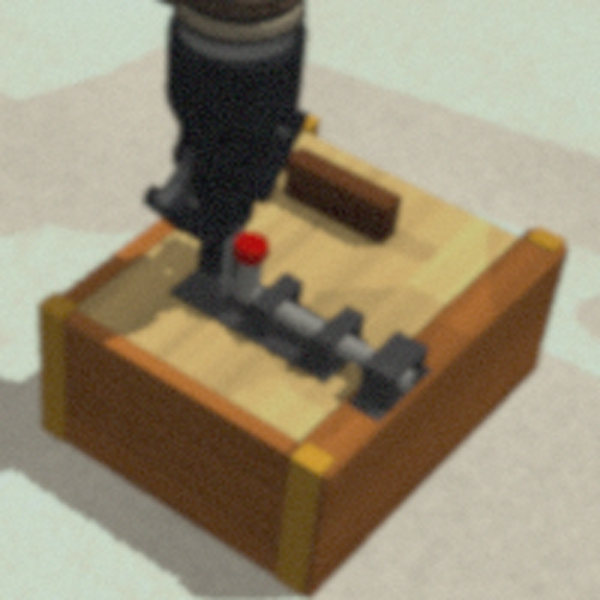

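The bolt has entered the keeper (crop tip (412,375)), with the knob at (251,247). I'll keep pushing until it stops.

```bash
for i in 1 2 3 4 5; do python3 -m handwheel '[[-0.004,0,0,0,0,0,-1],[-0.004,0,0,0,0,0,-1]]' | grep -E "eef|contact"; done; python3 - <<'E'
from h import *
p,R=now(); c,s=np.cos(CY),np.sin(CY); d=p[:2]-CP; print("case",c*d[0]+s*d[1],-s*d[0]+c*d[1])
E
```

```text
eef_pos: [0.5163, 0.015, 0.143]
contact_force: [-2.4, -0.3, 0.0]
eef_pos: [0.5165, 0.0151, 0.143]
contact_force: [-7.9, -1.4, 3.0]
eef_pos: [0.5166, 0.0151, 0.143]
contact_force: [-13.4, -2.3, 7.1]
eef_pos: [0.5167, 0.0151, 0.1429]
contact_force: [-19.4, -3.5, 11.7]
eef_pos: [0.5168, 0.0151, 0.1429]
contact_force: [-24.4, -5.7, 15.4]
case -0.0256709196536358 -0.04958479825364416
```

Hard stop at the predicted place. Back off, rise, then verify.

```bash
python3 -m handwheel '[[0.03,0,0,0,0,0,-1],[0.07,0,0,0,0,0,-1],[0.08,0,-0.1,0,0,0,-1],[0.08,0,-0.22,0,0,0,-1],[0.08,0,-0.34,0,0,0,-1],[0.08,0,-0.4,0,0,0,-1],[0.08,0,-0.4,0,0,0,-1],[0.08,0,-0.4,0,0,0,-1]]'; python3 - <<'E'
from h import *
im=eyes.read_camera("side"); r=im.astype(int); m=(r[:,:,0]>110)&(r[:,:,1]<60)&(r[:,:,2]<60); m[:120]=0;m[230:]=0;m[:,:320]=0;m[:,420:]=0
v,u=np.nonzero(m); print(len(u),u.mean(),v.mean())
k=least_squares(lambda X:proj("side",[X[0],X[1],.156])[0]-[u.mean(),v.mean()],[.5,.1]).x; c,s=np.cos(CY),np.sin(CY); d=k-CP; print("knob case",c*d[0]+s*d[1],-s*d[0]+c*d[1])
cv2.imwrite("pics/j1.png",cv2.convertScaleAbs(np.ascontiguousarray(im[:,:,::-1]),alpha=1.3))
E
```

```text
time: 23.7
eef_pos: [0.4907, 0.0106, 0.3016]
tcp_rot: [-0.087, 0.996, 0.0, -0.001]
contact_force: [0.2, -0.2, -0.4]
opening: -0.001
finger_force: 0.0
56 364.10714285714283 170.98214285714286
knob case -0.007562215789693624 -0.04535995486348162
```

View pics/j1.png

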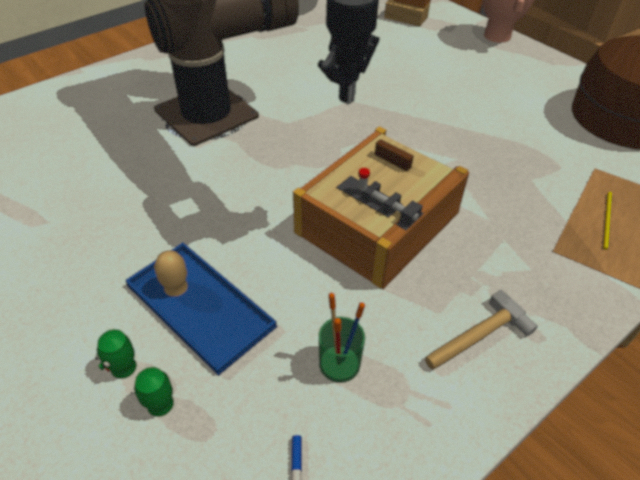

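The lid is shut, the bolt is through the keeper (side (415,210)) with the knob at (364,171), and the bare head, jar and green heads haven't moved. The robot is touching nothing.

```bash
python3 -c "
from plant import ctrl
print(ctrl.sign_off())"
```

```text
the job is handed in; nothing more can be done
None
```

The painted head is in the case, the lid is shut and the bolt was pushed to its stop through the keeper, all in 23.7 s; the bare head and jar were not touched, and the job is handed in, with no verdict shown.

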